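# Stack a specimen tray on its base and lock it

## Task

Put the loose specimen tray on top of the base tray that stands in the metal dock: let its four hook-shaped corner lugs drop into the sockets in the base tray's corner posts, then slide it, still seated, away from the spring latch until it is fully home and the latch tongue has sprung up behind its front edge, and let go. The base tray stands with some play in its dock, so feel your way in, and be gentle: do not ram or force one tray against the other, as the specimens are polished. Keep the tray level so that every specimen stays in its pocket, and leave the lens can, loupe and dropper bottle standing where they are.

Things in the scene. Friction and masses are not known exactly. Their poses are not given: they have to be found in the camera images.
- tray_dock: Low aluminium frame screwed to the bench, 145 (x) by 175 (y), rim 12 mm high. Origin: its middle, on the bench; +x: the way the upper tray slides home; the latch is on the -x side. Left or right of the robot, yaw within 0.3 rad. In it, on its 4 mm floor, stands the loose grey base tray (1 kg), off-centre by up to 6 mm in x and in y and 0.006 rad, never reported. The rim stops it at 6.5 mm.
- set_down (a point): Fixed point of the dock, 82 mm up, dock axes: where the handle centre belongs with all lugs dropped in, if the base tray stood in the middle of the dock. If lugs still stand on the post tops (38 mm above the bench) the handle is 11 mm higher, 93 mm. Mouths of the base tray's four sockets from its middle: centred x -47.5 and +36, y +-64.5, each 20 (x) by 13 (y), 13 mm deep, sharp edges.
- stack_home (a point): Fixed point of the dock, 82 mm above the bench, over its middle: where the handle centre ends if the base tray stood in the middle; really as much off as the base tray is. Home is 10 mm to +x of set-down, where lips over the sockets' +x ends stop the lugs and hold their toes down. The base tray is 120 (x) by 150 (y), 34 mm high, with specimens below its top; pushed, it may shift to the dock's rim.
- tray_grip (a point): Centre of the upper tray's black handle bar: 14 thick (x), 72 long (y), 18 mm high, over the tray's middle; tray axes. 55 mm above the lug soles, 44 above the tray's flat underside, 26 above its walls. The tray: grey, 120 (x) by 150 (y), about 0.35 kg, with 3 loose specimens; at first it stands on its lugs on the bench, yaw within 0.3 rad; +x: the way its toes point and it slides home.
- latch_tongue (a joint): Travel in m of the spring latch's steel tongue (20 by 6 mm) at the middle of the base tray's -x side: 0 sprung up, 5 mm above the post tops; 0.005 pressed level with them. The tray's underside presses it down (1.3 N) on dropping in; it springs up at the tray's front edge once the tray is home, and then keeps it from sliding back.
- specimen_a: Dark red round specimen, 30 mm across, 18 high, in the upper tray's pocket at x -34, y -46 mm from the tray's middle. Origin: centre of its underside, 14 mm above the lug soles. Pockets are 33 wide, 6 deep. The tray has a lug under each corner, 11 long, 10 wide (y): neck 8 thick at x -41.5 or +42, y +-64.5, with a toe 5.5 high reaching 8 mm to +x; play in the socket mouths 2 mm in x, 1.5 in y.
- specimen_b: Green round specimen, 30 mm across, 17 high, in the upper tray's pocket at x +34, y 0. Origin: centre of its underside.
- specimen_c: Black round specimen, 30 mm across, 19 high, in the upper tray's pocket at x +34, y +46 mm. Origin: centre of its underside.
- objective_can: Bystander: screw-top lens can, 36 mm across, 57 high, standing between the two trays. Origin: centre of its underside.
- loupe: Bystander: black stand magnifier, 41 mm across, 36 high, behind the trays. Origin: centre of its underside.
- dropper_bottle: Bystander: brown dropper bottle, 33 mm across, 102 high, behind the trays. Origin: centre of its underside.

How it is judged:
By the outcome, as a careful person would: the job done as asked, in the order asked, and still so for the second after the job is handed in, with the robot touching nothing.
It also fails if it takes over 72 s, if anything falls off the work surface, if the arm or the gripper's body presses on something with over 40 N, if the wrist force passes 120 N, or if a joint passes its speed limit or range.

## Robot

A 6-joint arm with a two-finger parallel gripper is mounted at the origin on a cart in front of the work surface, level with it; the furniture and walls round the work are solid. World frame = base frame: x ahead of the robot, y to its left, z up, the work surface at z = 0. Lengths are in m, angles in rad, forces in N, time in s.
With the tool pointing down it reaches from about 0.35 to 0.975 m from the base axis. Payload 4.9 kg.
Tool frame: the origin (TCP) lies at the very end of the fingers, on their centre line; the grasp point (between the pads) lies behind it (manip.grip_depth is the z of the grasp point in the tool frame, in m); z points along the fingers, y is the direction in which the jaws open and shut (so a half turn about z gives the same grasp; the last joint's range is limited). The gripper opens to 85 mm and grips with 20 to 120 N. Pads are 22 mm wide; open, the fingers measure 114 mm over their backs; the gripper's body (76 mm by 85 mm) begins 54 mm behind the grasp point. The pads swing forward as they close: fully open they stand 13 mm farther back than shut.
Start: joints at [-1.238, 0.053, 1.613, -0, 1.476, -0.119], TCP at [0.273, -0.562, 0.209] pointing down, gripper open.
Joint ranges: [-3.01, 3.01], [-1.01, 2.22], [0.06, 2.58], [-1.02, 4.17], [0.09, 2.62], [-3.14, 3.14]. Speed limits (rad/s): [2.57, 2.57, 3.14, 3.14, 3.14, 3.14].

## Interface

Orientations are given as a unit quaternion [w, x, y, z].
In Python, from plant import state, optics, manip, silhouettes, place_of gives the robot as it stands. The module is installed in compiled form; this text tells all that it offers.
- The arm moves only by the tool jog_arm, never from a script. Its argument "increments" is a list of rows, each an object with "slide": the shift along the tool's x, y, z in mm, a list of three; "rotation": the turn, a rotation vector about the tool's x, y, z in degrees, a list of three. A call has 1 to 20 rows; each row shifts and turns the commanded pose from where the row before left it, along the tool's axes as they then stand; what a row does not reach is not made up. A row lasts 1/12 s, in which the tool goes at most 41.7 mm and 7.16 degrees, less where a joint would pass 70% of its speed; a pose out of reach is approached as far as the arm can. A call with a gripper value outside its range is refused whole. "fingers" is the opening, from 0 (shut) to 1 (fully open), set as the call begins (left out, the last holds). The fingers move at their own pace and stop on an object; the grip force is fixed at half the most. Time passes only in rows, so rows that do not move let the fingers close. It gives the time, the measured TCP pose, the force and the opening at its end, in the units of the state.
- state(): the state, without advancing time (a new reading comes with each control period).
- optics.grab_frame(name): name is "scene" or "top" or "wrist"; returns a dict with "frame" (420x560x3 uint8, blue, green, red), "camera_matrix" (3x3 intrinsics, pixels), "R" (3x3) and "t" (3): a world point X has camera coordinates R X + t. Camera axes: x right, y down, z forward; pixel columns grow to the right and rows downward; lengths in m; the calibration is good to about 2 mm. A picture is of the moment at which its call begins. There is no depth.
- manip.job_done(): hands the job in, once; it reports no verdict.
Trained networks look in the newest picture that a camera, given by its name, has taken for a name from the list of things; names that differ only in an ending like _2 or _b are one class to them, and where a whole thing is asked for, a point or a joint stands for the part that bears it (a point fixed in the world has none). Each returns a list of dicts, best first, with "score" (0 to 1); they miss things now and then, are a little off and sometimes report something else, mostly with a low value. They report only what shows in the picture. A call takes as long as a camera call.
- silhouettes(thing, camera): "mask" (420x560 bool, what is visible of it) and "bbox" ([left, top, right, bottom] in pixels, round what is visible of it).
- place_of(thing, camera): "uv" ([column, row] in pixels: a listed point, or the origin of a listed thing).
The state is a dict: "time": time; "joint_pos": joint angles; "joint_vel": joint speeds; "joint_efforts": joint torques, N m; "tool_pos": TCP position; "tool_rot": TCP orientation; "contact_force": force on the tool from outside, world axes, zero at the start; "ft_torque": the same for the moment, N m; "gripper_width": opening from 0.0 (shut) to 1.0 (fully open).
Only numpy, scipy, OpenCV 4.12 (cv2) and the standard library are available. Lean on these libraries where they do the work, as an engineer would, in place of code of your own. Each camera call takes 0.05 s, during which the arm holds its last target.

## Working session

There is one attempt and no reset: what is moved stays moved. The work goes in short steps, Python scripts to look and compute and a tool call to move; the robot and the scene stay as the last step left them, time stands still between calls to the robot, and variables do not carry over. Pictures are saved under pics/ and viewed, and the job is handed in when it is done.

Besides the shell and the picture viewer there is one more tool, called after "Call:" as name(argument=value, ...) on one line, values as JSON. jog_arm: Moves the arm, as the interface text tells. Its arguments: {"type":"object","properties":{"increments":{"type":"array","items":{"type":"object","properties":{"slide":{"type":"array","items":{"type":"number"}},"rotation":{"type":"array","items":{"type":"number"}}}}},"fingers":{"type":"number"}},"required":["increments"]}

```bash
mkdir -p pics; cat > h.py <<'E'
import numpy as np,cv2
from plant import state,optics,manip,silhouettes,place_of
def snap(c,fn=None):
    f=optics.grab_frame(c)
    if fn: cv2.imwrite('pics/'+fn,f['frame'])
    return f
def onz(f,uv,z):
    d=f['R'].T@np.linalg.solve(f['camera_matrix'],[uv[0],uv[1],1.]); c=-f['R'].T@f['t']
    return c+d*(z-c[2])/d[2]
def proj(f,X):
    p=f['camera_matrix']@(f['R']@np.array(X)+f['t']); return p[:2]/p[2]
def show():
    s=state(); print({k:np.round(v,4).tolist() for k,v in s.items()})
E
python3 - <<'E'
from h import *
show(); print(manip.grip_depth)
for c in('scene','top','wrist'):
    f=snap(c,c+'0.png'); print(c,-f['R'].T@f['t'])
    for th,z in(('tray_dock',0),('set_down',.082),('stack_home',.082),('tray_grip',.055),('specimen_a',.014),('specimen_b',.014),('specimen_c',.014),('objective_can',0),('loupe',0),('dropper_bottle',0),('latch_tongue',.04)):
        for r in place_of(th,c)[:3]: print(c,th,round(r['score'],2),np.round(r['uv'],1),np.round(onz(f,r['uv'],z),4))
E
```

```text
{'time': 0.0, 'joint_pos': [-1.238, 0.0533, 1.6143, -0.0, 1.476, -0.119], 'joint_vel': [0.0006, -0.0002, -0.0004, -0.0002, -0.0017, -0.0007], 'joint_efforts': [0.0005, -39.3674, -37.0178, -0.0001, 0.0071, 0.0], 'tool_pos': [0.2726, -0.5617, 0.2074], 'tool_rot': [-0.001, 0.9746, 0.224, -0.0001], 'contact_force': [0.7839, 1.1138, 0.4782], 'ft_torque': [-0.0274, 0.0077, -0.0099], 'gripper_width': 1.0025}
-0.0187
scene [0.05108112 0.78690277 0.8840587 ]
scene tray_grip 0.74 [339.5 200.4] [ 0.43   -0.2764  0.055 ]
scene tray_grip 0.57 [247.5 213. ] [ 0.6135 -0.1104  0.055 ]
scene specimen_a 0.66 [321.5 216.3] [ 0.4625 -0.2396  0.014 ]
scene specimen_a 0.52 [354.5 205.8] [ 0.403  -0.3265  0.014 ]
scene specimen_a 0.41 [330.1 208.1] [ 0.4571 -0.2839  0.014 ]
scene specimen_b 0.66 [321.5 216.3] [ 0.4625 -0.2396  0.014 ]
scene specimen_b 0.52 [354.5 205.8] [ 0.403  -0.3265  0.014 ]
scene specimen_b 0.41 [330.1 208.1] [ 0.4571 -0.2839  0.014 ]
scene specimen_c 0.66 [321.5 216.3] [ 0.4625 -0.2396  0.014 ]
scene specimen_c 0.52 [354.5 205.8] [ 0.403  -0.3265  0.014 ]
scene specimen_c 0.41 [330.1 208.1] [ 0.4571 -0.2839  0.014 ]
scene objective_can 0.73 [297.3 232.7] [ 0.4952 -0.1625  0.    ]
scene loupe 0.52 [202.1 258.4] [0.6542 0.0389 0.    ]
scene dropper_bottle 0.69 [248.3 214.1] [ 0.6464 -0.1668  0.    ]Traceback (most recent call last):
  File "<stdin>", line 6, in <module>
ValueError: it knows: dropper_bottle, loupe, objective_can, set_down, specimen, stack_home, tray_dock, tray_grip
```

```bash
python3 - <<'E'
from h import *
for c in('top','wrist'):
    f=snap(c,c+'0.png'); print(c,-f['R'].T@f['t'])
    for th,z in(('tray_dock',0),('set_down',.082),('stack_home',.082),('tray_grip',.055),('specimen_a',.014),('objective_can',0),('loupe',0),('dropper_bottle',0)):
        for r in place_of(th,c)[:3]: print(c,th,round(r['score'],2),np.round(r['uv'],1),np.round(onz(f,r['uv'],z),4))
E
```

```text
top [ 0.38981524 -0.15328864  1.21772968]
top tray_grip 0.56 [339.3 241.1] [ 0.428  -0.2792  0.055 ]
top specimen_a 0.61 [358.5 252.4] [ 0.4018 -0.3285  0.014 ]
top specimen_a 0.51 [336.2 225.8] [ 0.466  -0.2772  0.014 ]
top specimen_a 0.4 [317.8 225.1] [ 0.4683 -0.2332  0.014 ]
top objective_can 0.71 [281.7 214.8] [ 0.4957 -0.147   0.    ]
top loupe 0.66 [203.3 147.7] [0.6652 0.0444 0.    ]
top dropper_bottle 0.53 [284.2 153.9] [ 0.6463 -0.1554  0.    ]
wrist [ 0.34470897 -0.52748747  0.37475584]
```

View pics/scene0.png

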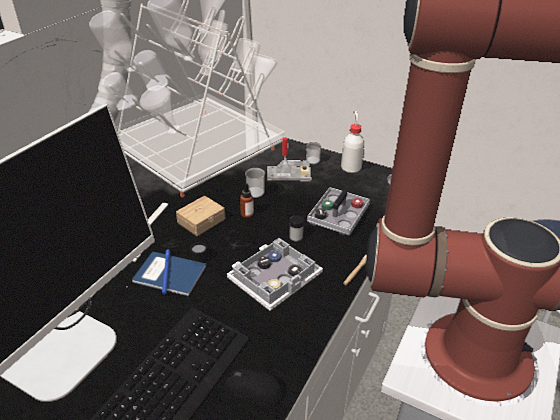

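View pics/top0.png

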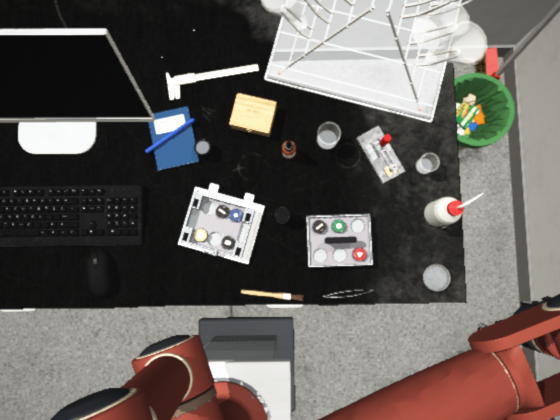

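View pics/wrist0.png

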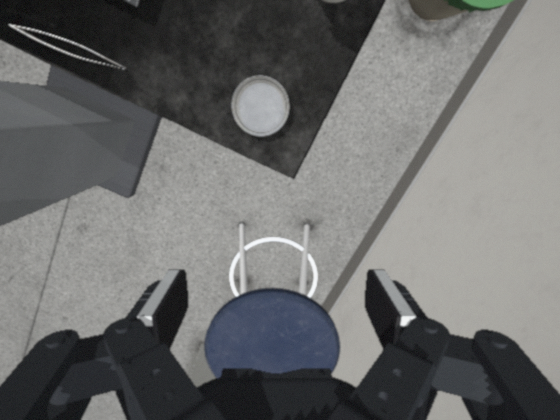

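```bash
cat >> h.py <<'E'
from scipy.spatial.transform import Rotation as Ro
def toolR():
    q=state()['tool_rot']; return Ro.from_quat([q[1],q[2],q[3],q[0]])
def tgtR(yx): # tool down with tool x yaw yx (rad)
    x=np.array([np.cos(yx),np.sin(yx),0]);z=np.array([0,0,-1.]);y=np.cross(z,x)
    return Ro.from_matrix(np.c_[x,y,z])
def rel(p,yx):
    "move from current measured pose to p, yaw, in tool axes (mm, deg)"
    R=toolR(); d=R.inv().apply(np.array(p)-state()['tool_pos'])*1000
    rv=(R.inv()*tgtR(yx)).as_rotvec(degrees=True)
    print('slide(cur axes)',np.round(d,2),'rotvec',np.round(rv,2)); return d,rv
E
python3 - <<'E'
from h import *
f=snap('wrist');R=toolR();c=-f['R'].T@f['t']
print('cam in tool',R.inv().apply(c-state()['tool_pos']),'axis',R.inv().apply(f['R'][2]),f['camera_matrix'])
img=cv2.imread('pics/top0.png');cv2.imwrite('pics/topz.png',cv2.resize(img[170:290,160:400],None,fx=3.3,fy=3.3,interpolation=cv2.INTER_CUBIC))
E
```

```text
cam in tool [ 7.98262544e-02  7.09339126e-05 -1.66077011e-01] axis [-0.31420894 -0.00123082  0.94935306] [[308.49246636   0.         276.05367063]
 [  0.         308.49246636 210.74929002]
 [  0.           0.           1.        ]]
```

View pics/topz.png

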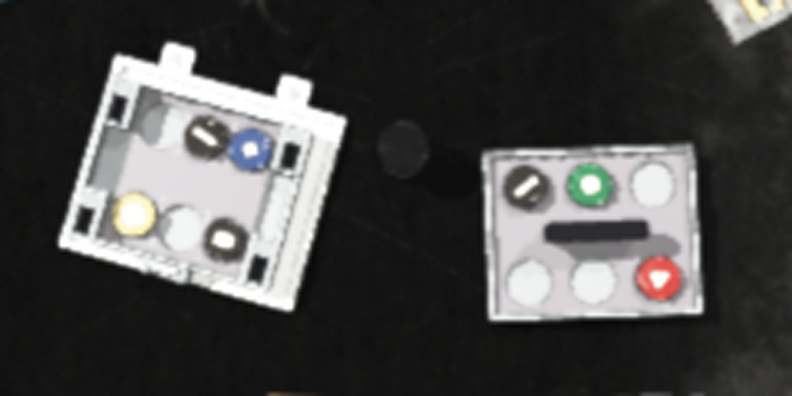

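```bash
python3 - <<'E'
from h import *
f=snap('top');p=onz(f,[221.5,224],.03);print(p)
rel([p[0],p[1],.25],np.radians(77))
E
```

```text
[ 0.47343915 -0.00409991  0.03      ]
slide(cur axes) [ 424.16 -414.6   -41.39] rotvec [ -0.    -0.   -51.11]
```

Call:
jog_arm(increments=[{"slide": [21.2,-20.7,-2]},{"slide": [21.2,-20.7,-2]},{"slide": [21.2,-20.7,-2]},{"slide": [21.2,-20.7,-2]},{"slide": [21.2,-20.7,-2]},{"slide": [21.2,-20.7,-2]},{"slide": [21.2,-20.7,-2]},{"slide": [21.2,-20.7,-2]},{"slide": [21.2,-20.7,-2]},{"slide": [21.2,-20.7,-2]},{"slide": [21.2,-20.7,-2]},{"slide": [21.2,-20.7,-2]},{"slide": [21.2,-20.7,-2]},{"slide": [21.2,-20.7,-2]},{"slide": [21.2,-20.7,-2]},{"slide": [21.2,-20.7,-2]},{"slide": [21.2,-20.7,-2]},{"slide": [21.2,-20.7,-2]},{"slide": [21.2,-20.7,-2]},{"slide": [21.2,-20.7,-2]}])

```text
invalid input
```

Call:
jog_arm(increments=[{"rotation": [0,0,-6.4]},{"rotation": [0,0,-6.4]},{"rotation": [0,0,-6.4]},{"rotation": [0,0,-6.4]},{"rotation": [0,0,-6.4]},{"rotation": [0,0,-6.4]},{"rotation": [0,0,-6.4]},{"rotation": [0,0,-6.4]},{"slide": [0,0,0]},{"slide": [0,0,0]}])

```text
invalid input
```

```bash
python3 - <<'E'
from h import *
show()
f=snap('wrist','w1.png'); np.savez('w1.npz',**{k:f[k] for k in('frame','R','t','camera_matrix')})
for th,z in(('tray_dock',0),('set_down',.082),('stack_home',.082)):
    for r in place_of(th,'wrist')[:3]: print(th,round(r['score'],2),np.round(r['uv'],1),np.round(onz(f,r['uv'],z),4))
E
```

```text
{'time': 1.55, 'joint_pos': [-1.238, 0.0527, 1.6129, -0.0, 1.476, -0.119], 'joint_vel': [0.0011, -0.0002, -0.0002, -0.0011, -0.0004, 0.0008], 'joint_efforts': [-0.0001, -39.3671, -37.045, -0.0002, 0.0005, 0.0], 'tool_pos': [0.2728, -0.5623, 0.2086], 'tool_rot': [-0.0, 0.9746, 0.224, -0.0], 'contact_force': [-0.3981, -0.3585, 0.1939], 'ft_torque': [0.0157, 0.0223, 0.044], 'gripper_width': 1.0004}
```

View pics/w1.png

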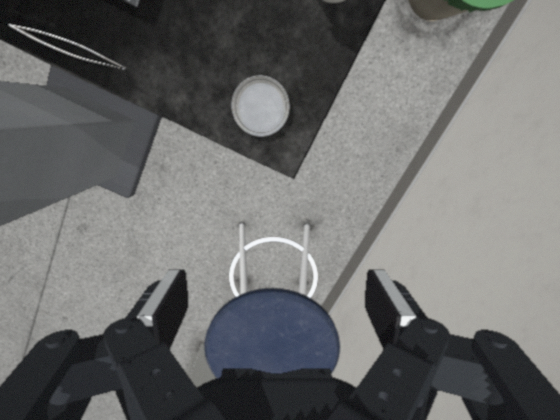

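Call:
jog_arm(increments=[{"slide": [21.2,-20.7,-2],"rotation": [0,0,0]},{"slide": [21.2,-20.7,-2],"rotation": [0,0,0]},{"slide": [21.2,-20.7,-2],"rotation": [0,0,0]},{"slide": [21.2,-20.7,-2],"rotation": [0,0,0]},{"slide": [21.2,-20.7,-2],"rotation": [0,0,0]},{"slide": [21.2,-20.7,-2],"rotation": [0,0,0]},{"slide": [21.2,-20.7,-2],"rotation": [0,0,0]},{"slide": [21.2,-20.7,-2],"rotation": [0,0,0]},{"slide": [21.2,-20.7,-2],"rotation": [0,0,0]},{"slide": [21.2,-20.7,-2],"rotation": [0,0,0]},{"slide": [21.2,-20.7,-2],"rotation": [0,0,0]},{"slide": [21.2,-20.7,-2],"rotation": [0,0,0]},{"slide": [21.2,-20.7,-2],"rotation": [0,0,0]},{"slide": [21.2,-20.7,-2],"rotation": [0,0,0]},{"slide": [21.2,-20.7,-2],"rotation": [0,0,0]},{"slide": [21.2,-20.7,-2],"rotation": [0,0,0]},{"slide": [21.2,-20.7,-2],"rotation": [0,0,0]},{"slide": [21.2,-20.7,-2],"rotation": [0,0,0]},{"slide": [21.2,-20.7,-2],"rotation": [0,0,0]},{"slide": [21.2,-20.7,-2],"rotation": [0,0,0]}], fingers=1)

```text
time: 3.42
tool_pos: [0.4738, -0.0032, 0.2489]
tool_rot: [0.0, 0.975, 0.224, 0.0]
contact_force: [0.4, -0.7, 0.3]
gripper_width: 0.997
```

Call:
jog_arm(increments=[{"slide": [0,0,0],"rotation": [0,0,-6.4]},{"slide": [0,0,0],"rotation": [0,0,-6.4]},{"slide": [0,0,0],"rotation": [0,0,-6.4]},{"slide": [0,0,0],"rotation": [0,0,-6.4]},{"slide": [0,0,0],"rotation": [0,0,-6.4]},{"slide": [0,0,0],"rotation": [0,0,-6.4]},{"slide": [0,0,0],"rotation": [0,0,-6.4]},{"slide": [0,0,0],"rotation": [0,0,-6.4]},{"slide": [0,0,0],"rotation": [0,0,0]},{"slide": [0,0,0],"rotation": [0,0,0]}], fingers=1)

```text
time: 4.25
tool_pos: [0.4736, -0.0047, 0.2487]
tool_rot: [0.0, 0.783, 0.622, 0.0]
contact_force: [0.4, 0.2, -0.1]
gripper_width: 1.001
```

```bash
python3 - <<'E'
from h import *
show()
f=snap('wrist','w2.png'); np.savez('w2.npz',**{k:f[k] for k in('frame','R','t','camera_matrix')})
for th,z in(('tray_dock',0),('set_down',.082),('stack_home',.082)):
    for r in place_of(th,'wrist')[:3]: print(th,round(r['score'],2),np.round(r['uv'],1),np.round(onz(f,r['uv'],z),4))
E
```

```text
{'time': 4.25, 'joint_pos': [-0.1672, -0.3426, 1.902, -0.0, 1.5821, 0.061], 'joint_vel': [0.0004, 0.0012, 0.0011, -0.0001, 0.0008, 0.0051], 'joint_efforts': [0.005, -23.0586, -37.8396, 0.0002, -0.0002, -0.1053], 'tool_pos': [0.4736, -0.0047, 0.2487], 'tool_rot': [0.0, 0.783, 0.622, 0.0], 'contact_force': [0.3955, 0.1583, -0.0778], 'ft_torque': [0.0043, -0.0095, 0.0241], 'gripper_width': 1.0012}
```

View pics/w2.png

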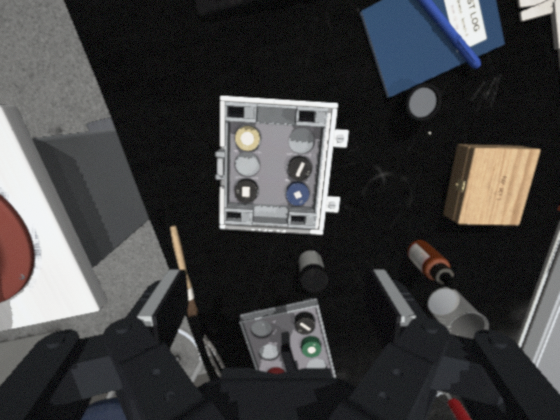

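```bash
python3 - <<'E'
from h import *
img=cv2.imread('pics/w2.png');cv2.imwrite('pics/w2z.png',cv2.resize(img[90:240,205:355],None,fx=4,fy=4,interpolation=cv2.INTER_CUBIC))
f=np.load('w2.npz')
print(onz(f,[278,165],.03))
E
```

```text
[0.47805282 0.00813031 0.03      ]
```

View pics/w2z.png

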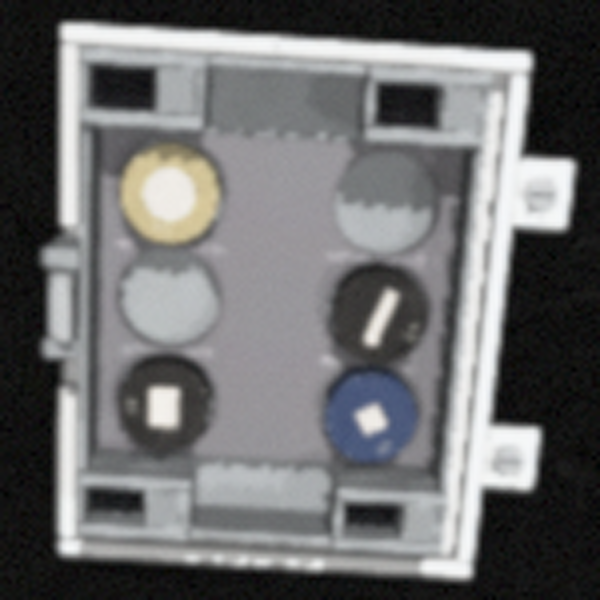

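Call:
jog_arm(increments=[{"slide": [-8,0,24],"rotation": [0,0,0]},{"slide": [-8,0,24],"rotation": [0,0,0]},{"slide": [-8,0,24],"rotation": [0,0,0]},{"slide": [-8,0,24],"rotation": [0,0,0]},{"slide": [-8,0,24],"rotation": [0,0,0]},{"slide": [0,0,0],"rotation": [0,0,0]},{"slide": [0,0,0],"rotation": [0,0,0]}], fingers=1)

```text
time: 5.03
tool_pos: [0.4636, -0.0435, 0.1276]
tool_rot: [-0.001, 0.783, 0.623, -0.001]
contact_force: [0.8, -0.9, 0.5]
gripper_width: 0.996
```

```bash
python3 - <<'E'
from h import *
show()
f=snap('wrist','w3.png'); np.savez('w3.npz',**{k:f[k] for k in('frame','R','t','camera_matrix')})
for th,z in(('tray_dock',0),('set_down',.082),('stack_home',.082)):
    for r in place_of(th,'wrist')[:3]: print(th,round(r['score'],2),np.round(r['uv'],1),np.round(onz(f,r['uv'],z),4))
E
```

```text
{'time': 5.0333, 'joint_pos': [-0.2538, -0.2775, 2.0541, 0.0003, 1.3681, -0.027], 'joint_vel': [0.0119, -0.0236, -0.0583, 0.0009, -0.0021, -0.0036], 'joint_efforts': [-0.3423, -22.383, -34.0054, -0.034, 0.0173, -0.0117], 'tool_pos': [0.4636, -0.0435, 0.1276], 'tool_rot': [-0.0013, 0.7826, 0.6225, -0.0008], 'contact_force': [0.7874, -0.8677, 0.4578], 'ft_torque': [0.0162, -0.0119, 0.0242], 'gripper_width': 0.9964}
```

View pics/w3.png

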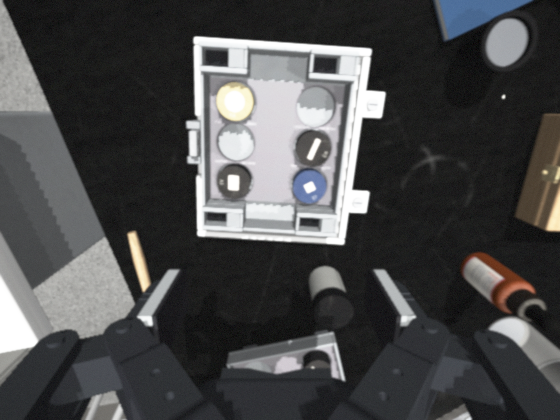

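```bash
python3 - <<'E'
from h import *
f=np.load('w3.npz');img=f['frame']
g=cv2.cvtColor(img,cv2.COLOR_BGR2GRAY)
cv2.imwrite('pics/w3z.png',cv2.resize(img[30:250,180:380],None,fx=2.7,fy=2.7,interpolation=cv2.INTER_CUBIC))
a=cv2.resize(img[40:80,195:235],None,fx=8,fy=8,interpolation=cv2.INTER_CUBIC)
b=cv2.resize(img[45:85,305:345],None,fx=8,fy=8,interpolation=cv2.INTER_CUBIC)
c=cv2.resize(img[200:240,195:235],None,fx=8,fy=8,interpolation=cv2.INTER_CUBIC)
d=cv2.resize(img[200:240,295:335],None,fx=8,fy=8,interpolation=cv2.INTER_CUBIC)
s=np.vstack([np.hstack([a,b]),np.hstack([c,d])]);cv2.imwrite('pics/w3q.png',s[:600])
E
```

```text
(no output)
```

View pics/w3q.png

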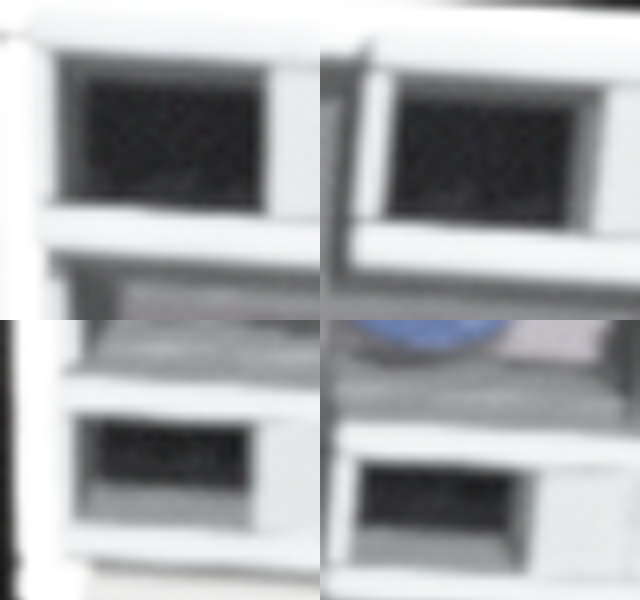

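View pics/w3z.png

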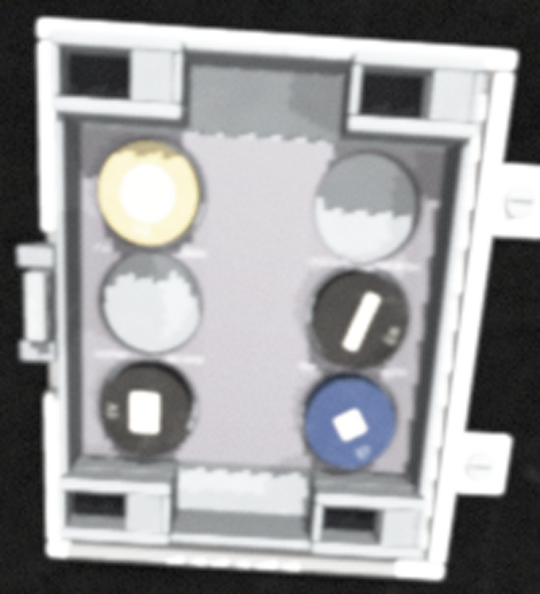

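```bash
cat > fit.py <<'E'
from h import *
from scipy.optimize import least_squares
f=np.load('w3.npz')
C={(-47.5,64.5):((195,40),[(58,55),(268,62),(264,213),(52,205)]),
(36,64.5):((305,45),[(75,72),(283,88),(273,233),(65,219)]),
(-47.5,-64.5):((195,200),[(75,92),(254,98),(254,208),(72,200)]),
(36,-64.5):((295,200),[(38,140),(218,148),(210,255),(35,245)])}
M=[];U=[]
for (x,y),(o,cs) in C.items():
    for (dx,dy),c in zip([(-10,6.5),(10,6.5),(10,-6.5),(-10,-6.5)],cs):
        M.append((x+dx,y+dy));U.append((o[0]+(c[0]+.5)/8-.5,o[1]+(c[1]+.5)/8-.5))
M=np.array(M)/1000;U=np.array(U)
def res(p,z=None):
    c,s=np.cos(p[2]),np.sin(p[2]); zz=p[3] if z is None else z
    return np.ravel([proj(f,[p[0]+c*m[0]-s*m[1],p[1]+s*m[0]+c*m[1],zz])-u for m,u in zip(M,U)])
r=least_squares(lambda p:res(p,.038),[.47,.01,-.23]);print(r.x,np.sqrt(np.mean(r.fun**2)))
print(np.round(r.fun.reshape(-1,2),2).tolist())
r4=least_squares(res,[.47,.01,-.23,.038]);print(r4.x,np.sqrt(np.mean(r4.fun**2)))
E
python3 fit.py
```

```text
[ 0.47166925  0.00617529 -0.28673658] 0.4725916775295483
[[-0.24, -0.42], [0.45, 0.48], [0.75, 0.72], [0.78, 0.0], [-0.36, -0.15], [0.29, -0.39], [-0.59, 0.37], [-0.78, 0.42], [-0.08, -0.4], [0.46, 0.19], [0.31, 0.3], [0.49, 0.0], [-0.14, -0.85], [0.06, -0.52], [-0.49, -0.18], [-0.98, -0.21]]
[ 0.47169951  0.00619093 -0.28674861  0.03880399] 0.42238670931721173
```

```bash
python3 - <<'E'
from h import *
rel([.428,-.329,.145],np.radians(91.4))
E
```

```text
slide(cur axes) [-286.63   26.55  -13.95] rotvec [  0.22   0.03 -14.3 ]
```

Call:
jog_arm(increments=[{"slide": [-28.7,2.7,-1.6],"rotation": [0,0,0]},{"slide": [-28.7,2.7,-1.6],"rotation": [0,0,0]},{"slide": [-28.7,2.7,-1.6],"rotation": [0,0,0]},{"slide": [-28.7,2.7,-1.6],"rotation": [0,0,0]},{"slide": [-28.7,2.7,-1.6],"rotation": [0,0,0]},{"slide": [-28.7,2.7,-1.6],"rotation": [0,0,0]},{"slide": [-28.7,2.7,-1.6],"rotation": [0,0,0]},{"slide": [-28.7,2.7,-1.6],"rotation": [0,0,0]},{"slide": [-28.7,2.7,-1.6],"rotation": [0,0,0]},{"slide": [-28.7,2.7,-1.6],"rotation": [0,0,0]},{"slide": [0,0,0],"rotation": [0,0,-4.8]},{"slide": [0,0,0],"rotation": [0,0,-4.8]},{"slide": [0,0,0],"rotation": [0,0,-4.7]},{"slide": [0,0,0],"rotation": [0,0,0]},{"slide": [0,0,0],"rotation": [0,0,0]},{"slide": [0,0,0],"rotation": [0,0,0]}], fingers=1)

```text
time: 6.57
tool_pos: [0.4273, -0.3296, 0.1455]
tool_rot: [0.001, 0.699, 0.715, 0.0]
contact_force: [-0.0, 0.1, -0.7]
gripper_width: 0.995
```

```bash
python3 - <<'E'
from h import *
show()
f=snap('wrist','w4.png'); np.savez('w4.npz',**{k:f[k] for k in('frame','R','t','camera_matrix')})
for th,z in(('tray_grip',.055),('specimen_a',.014),):
    for r in place_of(th,'wrist')[:3]: print(th,round(r['score'],2),np.round(r['uv'],1),np.round(onz(f,r['uv'],z),4))
img=f['frame']
cv2.imwrite('pics/w4z.png',cv2.resize(img[20:280,160:400],None,fx=2.3,fy=2.3,interpolation=cv2.INTER_CUBIC))
E
```

```text
{'time': 6.5667, 'joint_pos': [-0.7949, -0.1054, 1.8751, 0.0, 1.3705, -0.8178], 'joint_vel': [-0.0019, 0.0028, 0.0087, 0.0001, -0.0018, -0.0086], 'joint_efforts': [-0.0754, -31.2426, -35.9488, -0.003, -0.0062, 0.0052], 'tool_pos': [0.4273, -0.3296, 0.1455], 'tool_rot': [0.0007, 0.699, 0.7152, 0.0], 'contact_force': [-0.0447, 0.1325, -0.7051], 'ft_torque': [0.0229, -0.0421, 0.0065], 'gripper_width': 0.9954}
tray_grip 0.71 [281.5 151.3] [ 0.4299 -0.2824  0.055 ]
specimen_a 0.97 [316.6 147.3] [ 0.4641 -0.2831  0.014 ]
specimen_a 0.73 [242.8 192.6] [ 0.3934 -0.3293  0.014 ]
specimen_a 0.67 [320.2  93.2] [ 0.4642 -0.235   0.014 ]
```

View pics/w4.png

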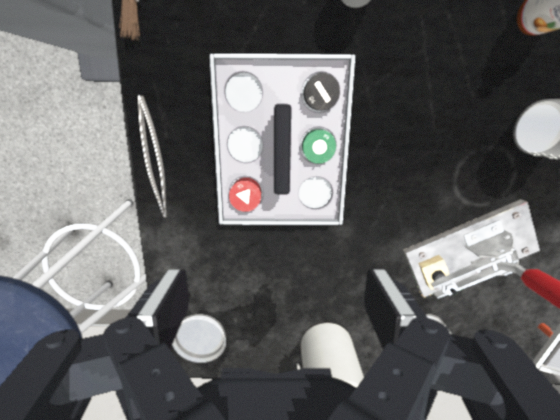

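View pics/w4z.png

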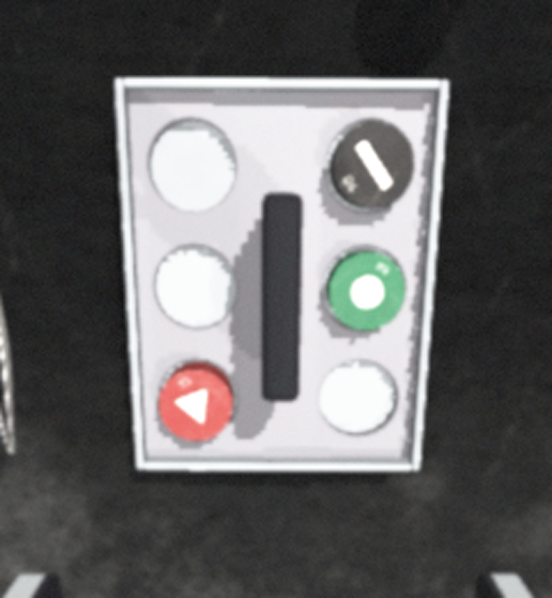

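```bash
python3 - <<'E'
from h import *
from scipy.optimize import least_squares
f=np.load('w4.npz')
o=np.array((160,20))
cv=lambda c:o+(np.array(c)+.5)/2.3-.5
M=np.array([(-60,75),(60,75),(60,-75),(-60,-75)])/1e3;U=[cv(c) for c in[(115,80),(449,80),(420,468),(136,470)]]
H=np.array([(-7,36),(7,36),(7,-36),(-7,-36)])/1e3;V=[cv(c) for c in[(264,194),(301,195),(298,401),(263,400)]]
def res(p,M,U,z):
    c,s=np.cos(p[2]),np.sin(p[2])
    return np.ravel([proj(f,[p[0]+c*m[0]-s*m[1],p[1]+s*m[0]+c*m[1],z])-u for m,u in zip(M,U)])
for m,u,z in((M,U,.029),(H,V,.064)):
    r=least_squares(lambda p:res(p,m,u,z),[.43,-.28,0]);print(r.x,np.round(r.fun,2))
r=least_squares(lambda p:np.r_[res(p,M,U,.029),res(p,H,V,.064)],[.43,-.28,0]);print(r.x)
rel([r.x[0],r.x[1],.038],np.pi/2+r.x[2])
E
```

```text
[ 0.43029311 -0.28126364  0.02120021] [-0.25 -0.49 -0.22 -0.2  -0.16  0.99  0.72 -0.09]
[ 0.43022924 -0.28118468  0.0186654 ] [-1.15 -0.79  1.23 -1.14  0.77  0.99 -0.86  1.36]
[ 0.43025982 -0.2812204   0.02080437]
slide(cur axes) [ 48.1    4.33 106.9 ] rotvec [0.02 0.02 0.17]
```

Call:
jog_arm(increments=[{"slide": [16,1.4,0],"rotation": [0,0,0]},{"slide": [16,1.5,0],"rotation": [0,0,0.2]},{"slide": [16.1,1.4,0],"rotation": [0,0,0]},{"slide": [0,0,20],"rotation": [0,0,0]},{"slide": [0,0,20],"rotation": [0,0,0]},{"slide": [0,0,20],"rotation": [0,0,0]},{"slide": [0,0,20],"rotation": [0,0,0]},{"slide": [0,0,15],"rotation": [0,0,0]},{"slide": [0,0,8],"rotation": [0,0,0]},{"slide": [0,0,3.9],"rotation": [0,0,0]},{"slide": [0,0,0],"rotation": [0,0,0]},{"slide": [0,0,0],"rotation": [0,0,0]}], fingers=1)

```text
time: 7.72
tool_pos: [0.4305, -0.2814, 0.0386]
tool_rot: [0.001, 0.7, 0.714, 0.0]
contact_force: [0.3, -0.5, 0.7]
gripper_width: 1.001
```

Call:
jog_arm(increments=[{"slide": [0,0,0],"rotation": [0,0,0]},{"slide": [0,0,0],"rotation": [0,0,0]},{"slide": [0,0,0],"rotation": [0,0,0]},{"slide": [0,0,0],"rotation": [0,0,0]},{"slide": [0,0,0],"rotation": [0,0,0]},{"slide": [0,0,0],"rotation": [0,0,0]},{"slide": [0,0,0],"rotation": [0,0,0]},{"slide": [0,0,0],"rotation": [0,0,0]}], fingers=0.35)

```text
time: 8.38
tool_pos: [0.43, -0.2813, 0.0377]
tool_rot: [-0.0, 0.7, 0.714, 0.0]
contact_force: [0.1, -0.7, 0.3]
gripper_width: 0.353
```

```bash
python3 - <<'E'
from h import *
show()
f=snap('wrist','w5.png')
E
```

```text
{'time': 8.3833, 'joint_pos': [-0.7242, -0.0398, 2.0078, 0.0, 1.1737, -0.7449], 'joint_vel': [0.0002, 0.0011, -0.0001, -0.0004, 0.0009, -0.001], 'joint_efforts': [-0.0018, -30.8276, -32.5654, -0.0002, 0.0001, 0.0], 'tool_pos': [0.43, -0.2813, 0.0377], 'tool_rot': [-0.0, 0.6998, 0.7144, 0.0], 'contact_force': [0.1258, -0.6911, 0.2872], 'ft_torque': [0.0252, 0.0246, 0.0393], 'gripper_width': 0.3526}
```

View pics/w5.png

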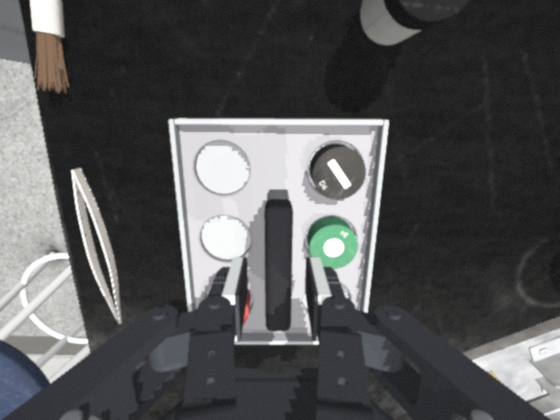

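```bash
python3 - <<'E'
from h import *
f=snap('wrist');s=state()
print(proj(f,s['tool_pos']),proj(f,s['tool_pos']+[0,0,.0187]))
y=toolR().apply([1,0,0])
print([proj(f,s['tool_pos']+[0,0,z]+y*k) for z,k in((.0263,.036),(.0263,-.036),(0,.011),(0.03,.011))])
for r in place_of('tray_grip','wrist')[:2]: print(r)
E
```

```text
[277.41148143 251.52265123] [277.51772401 266.83412309]
[array([277.68881673, 206.97127519]), array([277.46277155, 332.18183151]), array([277.43871997, 234.34323244]), array([277.63030876, 257.9706574 ])]
{'uv': [277.9, 268.2], 'score': 0.7}
```

Call:
jog_arm(increments=[{"slide": [0,0,0],"rotation": [0,0,0]},{"slide": [0,0,0],"rotation": [0,0,0]},{"slide": [0,0,0],"rotation": [0,0,0]},{"slide": [0,0,0],"rotation": [0,0,0]},{"slide": [0,0,0],"rotation": [0,0,0]},{"slide": [0,0,0],"rotation": [0,0,0]},{"slide": [0,0,0],"rotation": [0,0,0]},{"slide": [0,0,0],"rotation": [0,0,0]}], fingers=0)

```text
time: 9.2
tool_pos: [0.4302, -0.2814, 0.038]
tool_rot: [0.0, 0.7, 0.714, 0.0]
contact_force: [-0.0, 0.1, 2.3]
gripper_width: 0.132
```

Call:
jog_arm(increments=[{"slide": [0,0,-2],"rotation": [0,0,0]},{"slide": [0,0,-4],"rotation": [0,0,0]},{"slide": [0,0,-8],"rotation": [0,0,0]},{"slide": [0,0,-12],"rotation": [0,0,0]},{"slide": [0,0,-14],"rotation": [0,0,0]},{"slide": [0,0,-14],"rotation": [0,0,0]},{"slide": [0,0,-14],"rotation": [0,0,0]},{"slide": [0,0,-12],"rotation": [0,0,0]},{"slide": [0,0,-8],"rotation": [0,0,0]},{"slide": [0,0,-4],"rotation": [0,0,0]},{"slide": [0,0,0],"rotation": [0,0,0]},{"slide": [0,0,0],"rotation": [0,0,0]}], fingers=0)

```text
time: 10.2
tool_pos: [0.4298, -0.2811, 0.1294]
tool_rot: [-0.0, 0.7, 0.714, -0.0]
contact_force: [0.2, -0.2, -3.9]
gripper_width: 0.131
```

```bash
python3 - <<'E'
from h import *
show()
f=snap('wrist','w6.png'); np.savez('w6.npz',**{k:f[k] for k in('frame','R','t','camera_matrix')})
E
```

```text
{'time': 10.2, 'joint_pos': [-0.7242, -0.1542, 1.9472, -0.0, 1.3491, -0.7449], 'joint_vel': [0.0009, 0.0118, 0.0146, -0.0011, -0.0014, -0.0011], 'joint_efforts': [-0.0022, -31.7053, -38.7823, 0.0054, -0.0311, -0.0006], 'tool_pos': [0.4298, -0.2811, 0.1294], 'tool_rot': [-0.0003, 0.6998, 0.7144, -0.0], 'contact_force': [0.1705, -0.1781, -3.8904], 'ft_torque': [-0.0004, 0.01, 0.0154], 'gripper_width': 0.1308}
```

View pics/w6.png

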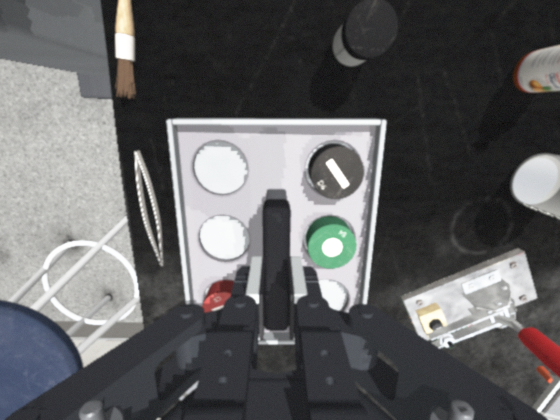

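```bash
python3 - <<'E'
from h import *
from scipy.optimize import least_squares
f=np.load('w6.npz');s=state();im=f['frame']
cv2.imwrite('pics/w6z.png',np.hstack([cv2.resize(im[105:145,155:195],None,fx=9,fy=9,interpolation=cv2.INTER_CUBIC),cv2.resize(im[105:145,360:400],None,fx=9,fy=9,interpolation=cv2.INTER_CUBIC)]))
z=s['tool_pos'][2]-.009
p=s['tool_pos'];R=toolR()
# predicted corners if tray centred on TCP: tray x= tool y, tray y = tool x
for tx,ty in((-60,75),(60,75),(60,-75),(-60,-75)):
    X=p+R.apply([ty/1e3,tx/1e3,0]);X[2]=z;print(tx,ty,np.round(proj(f,X),1))
E
```

```text
-60 75 [167.3 118.7]
60 75 [387.1 118.7]
60 -75 [362.9 343. ]
-60 -75 [190.9 342.8]
```

View pics/w6z.png

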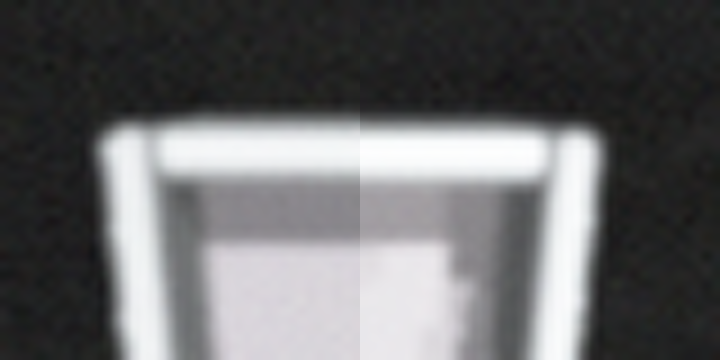

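```bash
python3 - <<'E'
from h import *
rel([.4621,.0090,.115],np.radians(90)-.2867)
E
```

```text
slide(cur axes) [289.09  38.59  14.1 ] rotvec [-0.08 -0.05 17.61]
```

Call:
jog_arm(increments=[{"slide": [5,0.7,0],"rotation": [0,0,0]},{"slide": [12,1.6,0],"rotation": [0,0,0]},{"slide": [20,2.7,0],"rotation": [0,0,0]},{"slide": [27,3.6,0],"rotation": [0,0,0]},{"slide": [32,4.3,0],"rotation": [0,0,0]},{"slide": [33,4.4,0],"rotation": [0,0,0]},{"slide": [33,4.4,0],"rotation": [0,0,0]},{"slide": [33,4.4,0],"rotation": [0,0,0]},{"slide": [32,4.3,0],"rotation": [0,0,0]},{"slide": [27,3.6,0],"rotation": [0,0,0]},{"slide": [20,2.7,0],"rotation": [0,0,0]},{"slide": [10,1.3,0],"rotation": [0,0,0]},{"slide": [5,0.6,0],"rotation": [0,0,0]},{"slide": [0,0,2],"rotation": [0,0,2]},{"slide": [0,0,3],"rotation": [0,0,4]},{"slide": [0,0,4],"rotation": [0,0,5]},{"slide": [0,0,3],"rotation": [0,0,4.6]},{"slide": [0,0,2],"rotation": [0,0,2]},{"slide": [0,0,0],"rotation": [0,0,0]},{"slide": [0,0,0],"rotation": [0,0,0]}], fingers=0)

```text
time: 11.92
tool_pos: [0.4623, 0.008, 0.1154]
tool_rot: [-0.0, 0.801, 0.599, -0.0]
contact_force: [-0.6, -0.7, -5.2]
gripper_width: 0.133
```

```bash
python3 - <<'E'
from h import *
show();rel([.4621,.0090,.09],np.radians(90)-.2867)
f=snap('wrist','w7.png');
E
```

```text
{'time': 11.9167, 'joint_pos': [-0.1438, -0.2755, 2.0737, -0.0003, 1.3442, 0.1427], 'joint_vel': [0.0049, -0.0026, -0.0079, 0.0, -0.0024, 0.003], 'joint_efforts': [0.014, -25.298, -37.7172, -0.0015, 0.0017, 0.0364], 'tool_pos': [0.4623, 0.008, 0.1154], 'tool_rot': [-0.0002, 0.8008, 0.599, -0.0004], 'contact_force': [-0.6397, -0.682, -5.1737], 'ft_torque': [0.0096, 0.0143, -0.0013], 'gripper_width': 0.1331}
slide(cur axes) [ 0.96 -0.45 25.38] rotvec [-0.04  0.02  0.02]
```

View pics/w7.png

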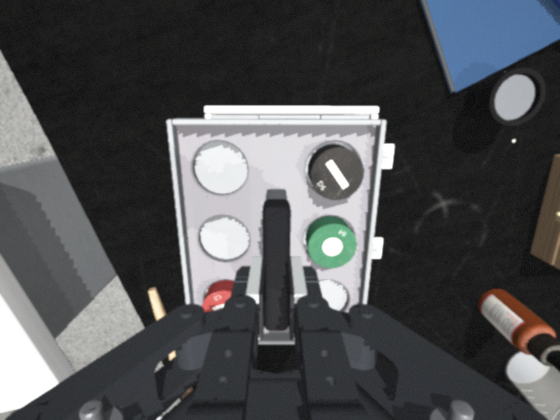

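Call:
jog_arm(increments=[{"slide": [0.7,-0.1,4],"rotation": [0,0,0]},{"slide": [0,0,7],"rotation": [0,0,0]},{"slide": [0,0,7],"rotation": [0,0,0]},{"slide": [0,0,5],"rotation": [0,0,0]},{"slide": [0,0,2],"rotation": [0,0,0]},{"slide": [0,0,0],"rotation": [0,0,0]},{"slide": [0,0,0],"rotation": [0,0,0]},{"slide": [0,0,0],"rotation": [0,0,0]}], fingers=0)

```text
time: 12.63
tool_pos: [0.463, 0.0091, 0.091]
tool_rot: [0.0, 0.801, 0.599, 0.0]
contact_force: [-0.1, -0.5, -4.8]
gripper_width: 0.129
```

```bash
python3 - <<'E'
from h import *
for i in range(6):
    f=snap('wrist' if i else 'scene','w8.png' if i else 's8.png'); s=state();print(np.round(s['tool_pos'],4),np.round(s['contact_force'],2),np.round(s['ft_torque'],3))
    rel([.4621,.0090,.09],np.radians(90)-.2867)
snap('top','t8.png')
im=cv2.imread('pics/s8.png');cv2.imwrite('pics/s8z.png',cv2.resize(im[190:320,200:350],None,fx=4,fy=4,interpolation=cv2.INTER_CUBIC))
E
```

```text
[0.4631 0.0091 0.0911] [-0.43 -0.7  -4.15] [-0.042 -0.022  0.006]
slide(cur axes) [-0.38 -0.89  1.14] rotvec [ 0.05 -0.01  0.02]
[0.4631 0.0091 0.0912] [-0.63  0.26 -3.85] [0.006 0.01  0.018]
slide(cur axes) [-0.38 -0.89  1.16] rotvec [ 0.05 -0.01  0.02]
[0.463  0.0091 0.0911] [-1.06 -0.7  -4.87] [-0.035 -0.     0.007]
slide(cur axes) [-0.38 -0.85  1.13] rotvec [ 0.04 -0.01  0.01]
[0.463  0.0091 0.0911] [ 0.18  0.72 -4.12] [-0.048 -0.03   0.053]
slide(cur axes) [-0.37 -0.81  1.07] rotvec [ 0.04 -0.01  0.01]
[0.4629 0.0091 0.091 ] [ 0.56 -0.14 -4.75] [ 0.025  0.006 -0.015]
slide(cur axes) [-0.37 -0.76  1.02] rotvec [ 0.03 -0.01  0.01]
[0.4629 0.0091 0.091 ] [ 0.11  0.15 -4.4 ] [0.015 0.07  0.026]
slide(cur axes) [-0.33 -0.7   0.96] rotvec [ 0.03 -0.    0.01]
```

View pics/s8z.png

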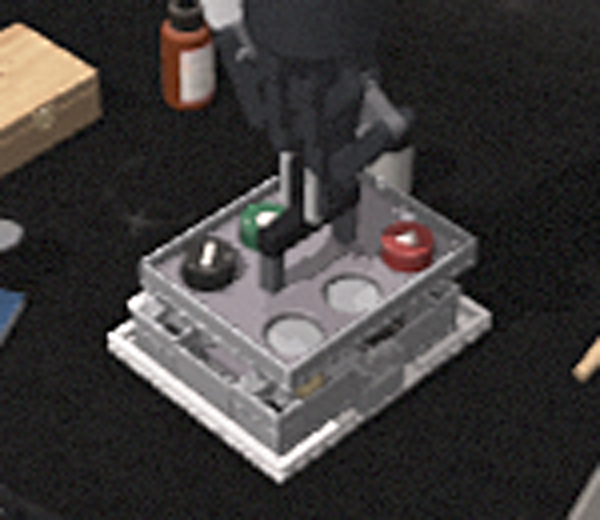

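View pics/w8.png

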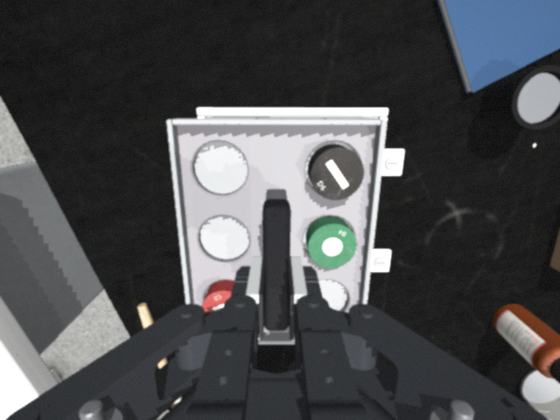

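Call:
jog_arm(increments=[{"slide": [-0.4,-0.4,3],"rotation": [0,0,0]},{"slide": [0,0,4],"rotation": [0,0,0]},{"slide": [0,0,3],"rotation": [0,0,0]},{"slide": [0,0,1],"rotation": [0,0,0]},{"slide": [0,0,1],"rotation": [0,0,0]},{"slide": [0,0,0],"rotation": [0,0,0]},{"slide": [0,0,0],"rotation": [0,0,0]}], fingers=0)

```text
time: 13.57
tool_pos: [0.4622, 0.0089, 0.0787]
tool_rot: [-0.0, 0.801, 0.599, -0.0]
contact_force: [-0.6, -1.2, -3.8]
gripper_width: 0.13
```

Call:
jog_arm(increments=[{"slide": [0,0,0.5],"rotation": [0,0,0]},{"slide": [0,0,0.5],"rotation": [0,0,0]},{"slide": [0,0,0.5],"rotation": [0,0,0]},{"slide": [0,0,0.5],"rotation": [0,0,0]},{"slide": [0,0,0.5],"rotation": [0,0,0]},{"slide": [0,0,0.5],"rotation": [0,0,0]},{"slide": [0,0,0],"rotation": [0,0,0]}], fingers=0)

```text
time: 14.15
tool_pos: [0.4621, 0.0089, 0.0755]
tool_rot: [-0.0, 0.801, 0.599, -0.0]
contact_force: [0.1, -0.3, -3.7]
gripper_width: 0.134
```

```bash
python3 - <<'E'
from h import *
show()
rel([.4621,.0090,.065],np.radians(90)-.2867)
E
```

```text
{'time': 14.15, 'joint_pos': [-0.142, -0.2274, 2.1054, 0.0, 1.2639, 0.1445], 'joint_vel': [-0.0005, -0.0022, -0.0004, 0.0002, 0.0023, -0.0005], 'joint_efforts': [-0.0044, -26.3172, -36.704, 0.0021, -0.0298, 0.0009], 'tool_pos': [0.4621, 0.0089, 0.0755], 'tool_rot': [-0.0001, 0.8008, 0.5989, -0.0001], 'contact_force': [0.0874, -0.2836, -3.7413], 'ft_torque': [0.0744, -0.0083, 0.0063], 'gripper_width': 0.1344}
slide(cur axes) [ 0.1  -0.02 10.55] rotvec [-0.02  0.    0.01]
```

Call:
jog_arm(increments=[{"slide": [0,0,0.5],"rotation": [0,0,0]},{"slide": [0,0,0.5],"rotation": [0,0,0]},{"slide": [0,0,0.5],"rotation": [0,0,0]},{"slide": [0,0,0],"rotation": [0,0,0]}], fingers=0)

```text
time: 14.48
tool_pos: [0.4621, 0.0089, 0.0741]
tool_rot: [-0.0, 0.801, 0.599, -0.0]
contact_force: [-0.6, -0.6, -4.7]
gripper_width: 0.131
```

Call:
jog_arm(increments=[{"slide": [0,0,0.6],"rotation": [0,0,0]},{"slide": [0,0,0.6],"rotation": [0,0,0]},{"slide": [0,0,0.6],"rotation": [0,0,0]},{"slide": [0,0,0.6],"rotation": [0,0,0]},{"slide": [0,0,0.6],"rotation": [0,0,0]},{"slide": [0,0,0],"rotation": [0,0,0]}], fingers=0)

```text
time: 14.98
tool_pos: [0.4621, 0.0089, 0.071]
tool_rot: [-0.0, 0.801, 0.599, -0.0]
contact_force: [0.4, -0.5, -3.8]
gripper_width: 0.135
```

Call:
jog_arm(increments=[{"slide": [0,0,0.6],"rotation": [0,0,0]},{"slide": [0,0,0.6],"rotation": [0,0,0]},{"slide": [0,0,0.6],"rotation": [0,0,0]},{"slide": [0,0,0.6],"rotation": [0,0,0]},{"slide": [0,0,0],"rotation": [0,0,0]}], fingers=0)

```text
time: 15.4
tool_pos: [0.4623, 0.0089, 0.0688]
tool_rot: [0.0, 0.801, 0.599, 0.0]
contact_force: [-0.5, -0.2, -4.0]
gripper_width: 0.126
```

Call:
jog_arm(increments=[{"slide": [0,0,0.6],"rotation": [0,0,0]},{"slide": [0,0,0.6],"rotation": [0,0,0]},{"slide": [0,0,0.6],"rotation": [0,0,0]},{"slide": [0,0,0.6],"rotation": [0,0,0]},{"slide": [0,0,0],"rotation": [0,0,0]}], fingers=0)

```text
time: 15.82
tool_pos: [0.4622, 0.0089, 0.0663]
tool_rot: [-0.0, 0.801, 0.599, -0.0]
contact_force: [0.6, -0.2, -2.9]
gripper_width: 0.123
```

Call:
jog_arm(increments=[{"slide": [0,0,0.4],"rotation": [0,0,0]},{"slide": [0,0,0.4],"rotation": [0,0,0]},{"slide": [0,0,0],"rotation": [0,0,0]}], fingers=0)

```text
time: 16.07
tool_pos: [0.4622, 0.0089, 0.0656]
tool_rot: [0.0, 0.801, 0.599, 0.0]
contact_force: [0.3, 0.5, -3.5]
gripper_width: 0.13
```

```bash
python3 - <<'E'
from h import *
show()
rel([.4621,.0090,.065],np.radians(90)-.2867)
snap('scene','s9.png');f=snap('wrist','w9.png')
im=cv2.imread('pics/s9.png');cv2.imwrite('pics/s9z.png',cv2.resize(im[190:320,200:350],None,fx=4,fy=4,interpolation=cv2.INTER_CUBIC))
E
```

```text
{'time': 16.0667, 'joint_pos': [-0.142, -0.2134, 2.112, -0.0, 1.243, 0.1445], 'joint_vel': [-0.0004, 0.0003, -0.0012, -0.0018, 0.0022, -0.0046], 'joint_efforts': [0.0498, -26.0556, -35.5489, 0.0092, 0.0491, -0.0], 'tool_pos': [0.4622, 0.0089, 0.0656], 'tool_rot': [0.0, 0.8008, 0.5989, 0.0], 'contact_force': [0.3335, 0.4976, -3.5093], 'ft_torque': [0.0153, -0.0838, -0.0425], 'gripper_width': 0.1302}
slide(cur axes) [ 0.08 -0.16  0.57] rotvec [ 0.   -0.    0.01]
```

View pics/s9z.png

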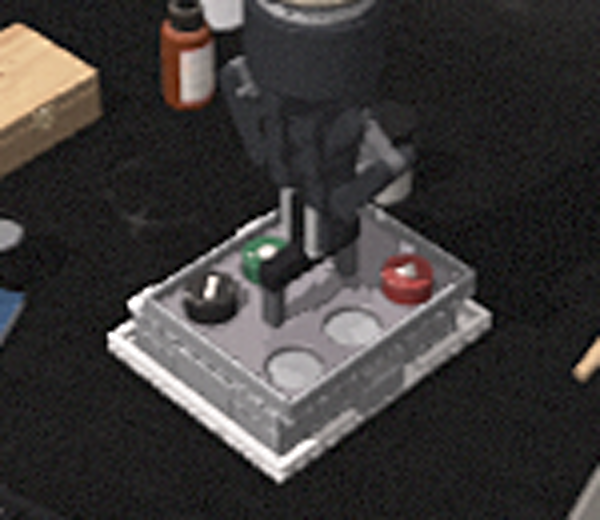

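Call:
jog_arm(increments=[{"slide": [0,0,0.3],"rotation": [0,0,0]},{"slide": [0,0,0.3],"rotation": [0,0,0]},{"slide": [0,0,0],"rotation": [0,0,0]}], fingers=0)

```text
time: 16.42
tool_pos: [0.4622, 0.0089, 0.0651]
tool_rot: [-0.0, 0.801, 0.599, -0.0]
contact_force: [-0.4, -0.4, -1.5]
gripper_width: 0.131
```

Call:
jog_arm(increments=[{"slide": [0,0,0.3],"rotation": [0,0,0]},{"slide": [0,0,0],"rotation": [0,0,0]}], fingers=0)

```text
time: 16.58
tool_pos: [0.4624, 0.0089, 0.065]
tool_rot: [0.0, 0.801, 0.599, 0.0]
contact_force: [-0.2, -0.3, -0.8]
gripper_width: 0.13
```

Call:
jog_arm(increments=[{"slide": [0,0.5,0],"rotation": [0,0,0]},{"slide": [0,0.6,0],"rotation": [0,0,0]},{"slide": [0,0.6,0],"rotation": [0,0,0]},{"slide": [0,0.6,0],"rotation": [0,0,0]},{"slide": [0,0.6,0],"rotation": [0,0,0]},{"slide": [0,0,0],"rotation": [0,0,0]}], fingers=0)

```text
time: 17.08
tool_pos: [0.4654, 0.008, 0.065]
tool_rot: [0.0, 0.801, 0.599, 0.0]
contact_force: [-1.2, 1.1, 0.9]
gripper_width: 0.129
```

```bash
python3 - <<'E'
from h import *
show()
rel([.4717,.0062,.065],np.radians(90)-.2867)
E
```

```text
{'time': 17.0833, 'joint_pos': [-0.1429, -0.2045, 2.1056, 0.0001, 1.2399, 0.1436], 'joint_vel': [-0.0011, -0.0035, 0.0012, -0.0013, -0.002, -0.0003], 'joint_efforts': [-0.1657, -24.6888, -33.9931, -0.0504, -0.2673, -0.0007], 'tool_pos': [0.4654, 0.008, 0.065], 'tool_rot': [0.0002, 0.8008, 0.5989, 0.0002], 'contact_force': [-1.2341, 1.1052, 0.8762], 'ft_torque': [0.0367, 0.2082, 0.0536], 'gripper_width': 0.1287}
slide(cur axes) [ 0.06  6.58 -0.01] rotvec [ 0.04 -0.01  0.01]
```

Call:
jog_arm(increments=[{"slide": [0,0.6,0],"rotation": [0,0,0]},{"slide": [0,0.6,0],"rotation": [0,0,0]},{"slide": [0,0.6,0],"rotation": [0,0,0]},{"slide": [0,0.6,0],"rotation": [0,0,0]},{"slide": [0,0.6,0],"rotation": [0,0,0]},{"slide": [0,0,0],"rotation": [0,0,0]}], fingers=0)

```text
time: 17.58
tool_pos: [0.4682, 0.0072, 0.0649]
tool_rot: [0.0, 0.801, 0.599, 0.0]
contact_force: [-1.8, 0.1, 2.8]
gripper_width: 0.126
```

Call:
jog_arm(increments=[{"slide": [0,0.5,0],"rotation": [0,0,0]},{"slide": [0,0.5,0],"rotation": [0,0,0]},{"slide": [0,0.5,0],"rotation": [0,0,0]},{"slide": [0,0,0],"rotation": [0,0,0]}], fingers=0)

```text
time: 17.92
tool_pos: [0.4696, 0.0067, 0.0649]
tool_rot: [0.0, 0.801, 0.599, 0.0]
contact_force: [-1.7, 0.5, 3.3]
gripper_width: 0.128
```

```bash
python3 - <<'E'
from h import *
show()
rel([.4717,.0062,.065],np.radians(90)-.2867)
E
```

```text
{'time': 17.9167, 'joint_pos': [-0.1443, -0.193, 2.0959, 0.0, 1.2382, 0.1422], 'joint_vel': [-0.0012, -0.0002, 0.0012, -0.0005, -0.0006, -0.0011], 'joint_efforts': [-0.2829, -23.8876, -32.8381, -0.0769, -0.5306, -0.0005], 'tool_pos': [0.4696, 0.0067, 0.0649], 'tool_rot': [0.0002, 0.8008, 0.5989, 0.0002], 'contact_force': [-1.654, 0.5096, 3.3324], 'ft_torque': [0.0972, 0.3426, 0.0321], 'gripper_width': 0.1281}
slide(cur axes) [ 0.08  2.19 -0.07] rotvec [ 0.03 -0.    0.01]
```

Call:
jog_arm(increments=[{"slide": [0,0.5,-0.1],"rotation": [0,0,0]},{"slide": [0,0.5,-0.1],"rotation": [0,0,0]},{"slide": [0,0.4,0],"rotation": [0,0,0]},{"slide": [0,0,0],"rotation": [0,0,0]}], fingers=0)

```text
time: 18.25
tool_pos: [0.4708, 0.0064, 0.0649]
tool_rot: [0.0, 0.801, 0.599, 0.0]
contact_force: [-1.6, 0.2, 2.8]
gripper_width: 0.126
```

Call:
jog_arm(increments=[{"slide": [0,0.4,0],"rotation": [0,0,0]},{"slide": [0,0.4,0],"rotation": [0,0,0]},{"slide": [0,0,0],"rotation": [0,0,0]}], fingers=0)

```text
time: 18.5
tool_pos: [0.4715, 0.0061, 0.0649]
tool_rot: [0.0, 0.801, 0.599, 0.0]
contact_force: [-2.0, 0.5, 2.8]
gripper_width: 0.132
```

```bash
python3 - <<'E'
from h import *
show()
rel([.4717,.0062,.065],np.radians(90)-.2867)
E
```

```text
{'time': 18.5, 'joint_pos': [-0.145, -0.1875, 2.0913, -0.0, 1.2377, 0.1415], 'joint_vel': [0.0001, -0.0036, 0.0016, -0.0004, -0.0006, -0.0009], 'joint_efforts': [-0.2661, -24.2515, -32.9426, -0.0732, -0.4958, -0.0], 'tool_pos': [0.4715, 0.0061, 0.0649], 'tool_rot': [0.0001, 0.8008, 0.5989, 0.0001], 'contact_force': [-2.0483, 0.4785, 2.7765], 'ft_torque': [0.1109, 0.2651, 0.0061], 'gripper_width': 0.1319}
slide(cur axes) [ 0.1   0.16 -0.06] rotvec [ 0.01 -0.    0.01]
```

Call:
jog_arm(increments=[{"slide": [0,0.3,0],"rotation": [0,0,0]},{"slide": [0,0.3,0],"rotation": [0,0,0]},{"slide": [0,0,0],"rotation": [0,0,0]}], fingers=0)

```text
time: 18.75
tool_pos: [0.472, 0.006, 0.0649]
tool_rot: [-0.0, 0.801, 0.599, -0.0]
contact_force: [-2.7, 0.7, 4.7]
gripper_width: 0.131
```

Call:
jog_arm(increments=[{"slide": [0,0.3,0],"rotation": [0,0,0]},{"slide": [0,0.3,0],"rotation": [0,0,0]},{"slide": [0,0,0],"rotation": [0,0,0]}], fingers=0)

```text
time: 19.0
tool_pos: [0.472, 0.006, 0.0649]
tool_rot: [-0.001, 0.801, 0.599, -0.001]
contact_force: [-4.4, 0.9, 6.0]
gripper_width: 0.128
```

```bash
python3 - <<'E'
from h import *
show()
rel([.4717,.0062,.065],np.radians(90)-.2867)
snap('scene','s10.png');f=snap('wrist','w10.png');snap('top','t10.png')
im=cv2.imread('pics/s10.png');im2=cv2.imread('pics/t10.png')
cv2.imwrite('pics/s10z.png',np.hstack([cv2.resize(im[220:320,220:330],(440,400),interpolation=cv2.INTER_CUBIC),cv2.resize(im2[175:275,165:255],(360,400),interpolation=cv2.INTER_CUBIC)]))
E
```

```text
{'time': 19.0, 'joint_pos': [-0.1452, -0.1847, 2.0889, 0.0001, 1.2392, 0.1412], 'joint_vel': [0.0002, -0.0003, 0.0028, 0.0005, 0.0012, 0.0006], 'joint_efforts': [-0.6133, -23.5798, -33.2579, -0.1352, -1.3447, -0.0], 'tool_pos': [0.472, 0.006, 0.0649], 'tool_rot': [-0.0007, 0.8008, 0.5989, -0.0006], 'contact_force': [-4.37, 0.942, 6.0359], 'ft_torque': [0.2485, 0.7942, -0.0364], 'gripper_width': 0.1276}
slide(cur axes) [ 0.12 -0.33 -0.08] rotvec [-0.1   0.01  0.02]
```

View pics/s10z.png

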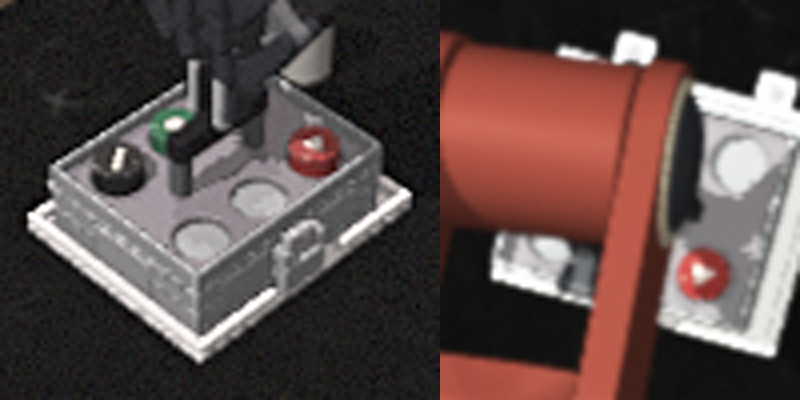

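View pics/w10.png

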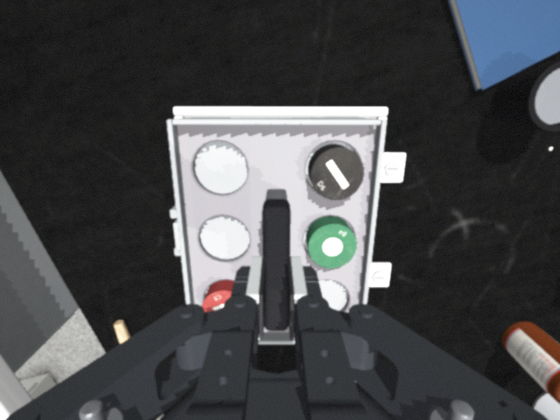

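```bash
python3 - <<'E'
import cv2,numpy as np
a=cv2.imread('pics/s10.png')[268:300,280:312];b=cv2.imread('pics/s9.png')[268:300,280:312];c=cv2.imread('pics/w10.png')[195:265,155:205]
r=lambda i,w,h:cv2.resize(i,(w,h),interpolation=cv2.INTER_CUBIC)
cv2.imwrite('pics/z10.png',np.hstack([r(b,280,400),r(a,280,400)[:,:],r(c,230,400)]))
E
```

```text
(no output)
```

View pics/z10.png

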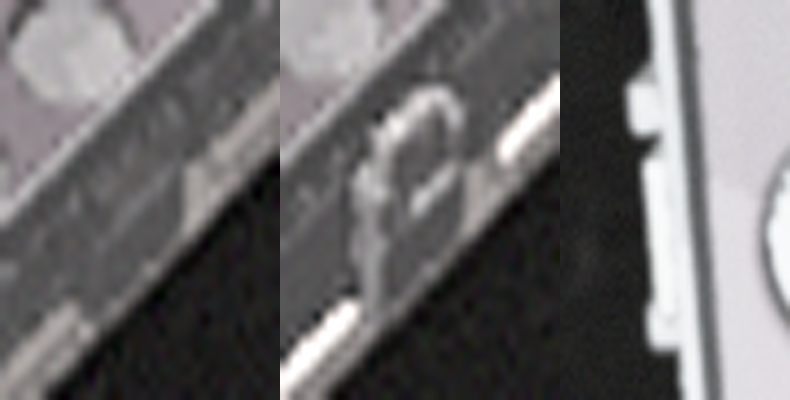

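Call:
jog_arm(increments=[{"slide": [0,-0.3,0],"rotation": [0,0,0]},{"slide": [0,-0.3,0],"rotation": [0,0,0]},{"slide": [0,0,0],"rotation": [0,0,0]}], fingers=0)

```text
time: 19.4
tool_pos: [0.472, 0.006, 0.0649]
tool_rot: [-0.0, 0.801, 0.599, 0.0]
contact_force: [-2.4, 1.1, 4.5]
gripper_width: 0.134
```

Call:
jog_arm(increments=[{"slide": [0,-0.3,0],"rotation": [0,0,0]},{"slide": [0,-0.3,0],"rotation": [0,0,0]},{"slide": [0,0,0],"rotation": [0,0,0]}], fingers=0)

```text
time: 19.65
tool_pos: [0.472, 0.006, 0.0649]
tool_rot: [0.001, 0.801, 0.599, 0.001]
contact_force: [1.2, 0.6, 0.4]
gripper_width: 0.131
```

Call:
jog_arm(increments=[{"slide": [0,-0.3,0],"rotation": [0,0,0]},{"slide": [0,-0.3,0],"rotation": [0,0,0]},{"slide": [0,0,0],"rotation": [0,0,0]}], fingers=0)

```text
time: 19.9
tool_pos: [0.4711, 0.0062, 0.065]
tool_rot: [0.0, 0.801, 0.599, 0.0]
contact_force: [1.8, -0.3, 1.0]
gripper_width: 0.131
```

```bash
python3 - <<'E'
from h import *
show()
rel([.4717,.0062,.065],np.radians(90)-.2867)
E
```

```text
{'time': 19.9, 'joint_pos': [-0.1448, -0.1891, 2.0926, -0.0001, 1.2373, 0.1418], 'joint_vel': [-0.0019, -0.0015, -0.0008, -0.0011, 0.0046, -0.0008], 'joint_efforts': [0.202, -24.8405, -32.4215, 0.0531, 0.389, 0.0009], 'tool_pos': [0.4711, 0.0062, 0.065], 'tool_rot': [0.0003, 0.8008, 0.5989, 0.0003], 'contact_force': [1.7771, -0.3032, 1.0017], 'ft_torque': [-0.0754, -0.2353, 0.0422], 'gripper_width': 0.1311}
slide(cur axes) [ 0.13  0.55 -0.04] rotvec [ 0.05 -0.    0.01]
```

Call:
jog_arm(increments=[{"slide": [0,-0.3,0],"rotation": [0,0,0]},{"slide": [0,-0.3,0],"rotation": [0,0,0]},{"slide": [0,0,0],"rotation": [0,0,0]}], fingers=0)

```text
time: 20.15
tool_pos: [0.4706, 0.0064, 0.0649]
tool_rot: [0.0, 0.801, 0.599, 0.0]
contact_force: [2.5, -0.3, 0.5]
gripper_width: 0.127
```

```bash
python3 - <<'E'
from h import *
show()
rel([.4717,.0062,.065],np.radians(90)-.2867)
snap('scene','s11.png');snap('wrist','w11.png')
a=cv2.imread('pics/s10.png')[263:305,275:317];b=cv2.imread('pics/s11.png')[263:305,275:317];c=cv2.imread('pics/w11.png')[195:265,155:205]
r=lambda i,w,h:cv2.resize(i,(w,h),interpolation=cv2.INTER_CUBIC)
cv2.imwrite('pics/z11.png',np.hstack([r(a,280,280),r(b,280,280)[:,:],r(c,200,280)]))
E
```

```text
{'time': 20.15, 'joint_pos': [-0.1446, -0.1907, 2.0939, -0.0002, 1.2372, 0.1419], 'joint_vel': [0.0004, 0.0011, -0.0002, 0.0001, -0.0004, -0.0024], 'joint_efforts': [0.4466, -25.0961, -32.1737, 0.1226, 0.8334, 0.0012], 'tool_pos': [0.4706, 0.0064, 0.0649], 'tool_rot': [0.0005, 0.8008, 0.5989, 0.0003], 'contact_force': [2.4913, -0.2936, 0.4607], 'ft_torque': [-0.1031, -0.4804, 0.0676], 'gripper_width': 0.1273}
slide(cur axes) [ 0.13  1.08 -0.05] rotvec [0.06 0.   0.01]
```

View pics/z11.png

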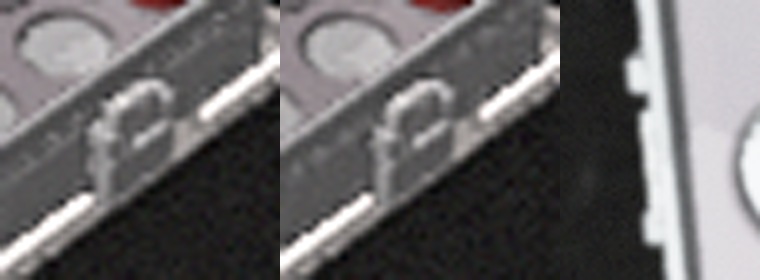

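Call:
jog_arm(increments=[{"slide": [0,-0.3,0],"rotation": [0,0,0]},{"slide": [0,-0.2,0],"rotation": [0,0,0]},{"slide": [0,0,0],"rotation": [0,0,0]}], fingers=0)

```text
time: 20.5
tool_pos: [0.4704, 0.0065, 0.0652]
tool_rot: [0.001, 0.801, 0.599, 0.001]
contact_force: [5.0, -1.5, -0.7]
gripper_width: 0.13
```

```bash
python3 - <<'E'
from h import *
show()
rel([.4717,.0062,.065],np.radians(90)-.2867)
E
```

```text
{'time': 20.5, 'joint_pos': [-0.1445, -0.1921, 2.0947, -0.0002, 1.2373, 0.142], 'joint_vel': [-0.0007, -0.0007, 0.0001, 0.0014, 0.0016, -0.0004], 'joint_efforts': [0.8019, -24.9068, -31.2338, 0.2437, 1.4124, 0.0005], 'tool_pos': [0.4704, 0.0065, 0.0652], 'tool_rot': [0.0007, 0.8008, 0.5989, 0.0005], 'contact_force': [5.0497, -1.4801, -0.7303], 'ft_torque': [-0.3345, -0.821, -0.0218], 'gripper_width': 0.1298}
slide(cur axes) [0.12 1.31 0.21] rotvec [ 0.1  -0.    0.01]
```

Call:
jog_arm(increments=[{"slide": [0,0.5,0],"rotation": [0,0,0]},{"slide": [0,0.5,0],"rotation": [0,0,0]},{"slide": [0,0.5,0],"rotation": [0,0,0]},{"slide": [0,0.5,0],"rotation": [0,0,0]},{"slide": [0,0,0],"rotation": [0,0,0]}], fingers=0)

```text
time: 20.92
tool_pos: [0.4707, 0.0064, 0.0649]
tool_rot: [-0.001, 0.801, 0.599, -0.001]
contact_force: [-3.2, 0.7, 5.1]
gripper_width: 0.129
```

Call:
jog_arm(increments=[{"slide": [0,0.3,0],"rotation": [0,0,0]},{"slide": [0,0.2,0],"rotation": [0,0,0]},{"slide": [0,0,0],"rotation": [0,0,0]}], fingers=0)

```text
time: 21.17
tool_pos: [0.4713, 0.0063, 0.0649]
tool_rot: [-0.001, 0.801, 0.599, -0.001]
contact_force: [-2.4, 0.9, 5.1]
gripper_width: 0.132
```

```bash
python3 - <<'E'
from h import *
show()
rel([.4717,.0062,.065],np.radians(90)-.2867)
E
```

```text
{'time': 21.1667, 'joint_pos': [-0.145, -0.1859, 2.0899, 0.0004, 1.2403, 0.1413], 'joint_vel': [-0.0002, -0.0012, -0.0007, -0.0005, 0.0006, -0.0002], 'joint_efforts': [-0.174, -23.5662, -32.3159, 0.0068, -0.6505, -0.0016], 'tool_pos': [0.4713, 0.0063, 0.0649], 'tool_rot': [-0.0011, 0.8008, 0.5989, -0.0008], 'contact_force': [-2.4483, 0.8773, 5.0686], 'ft_torque': [0.0513, 0.3949, 0.0134], 'gripper_width': 0.1318}
slide(cur axes) [ 0.05  0.44 -0.09] rotvec [-0.16  0.    0.02]
```

Call:
jog_arm(increments=[{"slide": [0,0.3,-0.2],"rotation": [0,0,0]},{"slide": [0,0.3,0],"rotation": [0,0,0]},{"slide": [0,0.2,0],"rotation": [0,0,0]},{"slide": [0,0,0],"rotation": [0,0,0]}], fingers=0)

```text
time: 21.5
tool_pos: [0.472, 0.0061, 0.0649]
tool_rot: [-0.001, 0.801, 0.599, -0.001]
contact_force: [-4.1, 1.2, 5.8]
gripper_width: 0.124
```

```bash
python3 - <<'E'
from h import *
show()
rel([.4717,.0062,.065],np.radians(90)-.2867)
E
```

```text
{'time': 21.5, 'joint_pos': [-0.1452, -0.1839, 2.0882, 0.0005, 1.2401, 0.141], 'joint_vel': [-0.0012, -0.003, 0.0008, 0.0003, 0.0011, 0.0008], 'joint_efforts': [-0.5846, -23.6545, -33.0296, -0.1483, -1.1542, -0.0001], 'tool_pos': [0.472, 0.0061, 0.0649], 'tool_rot': [-0.0012, 0.8008, 0.599, -0.0008], 'contact_force': [-4.1172, 1.1594, 5.8422], 'ft_torque': [0.2592, 0.7269, -0.0377], 'gripper_width': 0.1245}
slide(cur axes) [ 0.01 -0.28 -0.09] rotvec [-0.17 -0.    0.02]
```

Call:
jog_arm(increments=[{"slide": [0,-0.4,-0.1],"rotation": [0,0,0]},{"slide": [0,-0.4,-0.1],"rotation": [0,0,0]},{"slide": [0,0,0],"rotation": [0,0,0]},{"slide": [0,0,0],"rotation": [0,0,0]}], fingers=0)

```text
time: 21.83
tool_pos: [0.472, 0.0061, 0.0649]
tool_rot: [-0.0, 0.801, 0.599, -0.0]
contact_force: [-0.8, 0.9, 0.9]
gripper_width: 0.128
```

Call:
jog_arm(increments=[{"slide": [0,0,0],"rotation": [0,0,0]},{"slide": [0,0,0],"rotation": [0,0,0]},{"slide": [0,0,0],"rotation": [0,0,0]},{"slide": [0,0,0],"rotation": [0,0,0]},{"slide": [0,0,0],"rotation": [0,0,0]}], fingers=0.45)

```text
time: 22.25
tool_pos: [0.4722, 0.0059, 0.0653]
tool_rot: [0.0, 0.801, 0.599, 0.0]
contact_force: [0.5, -0.2, 0.4]
gripper_width: 0.454
```

```bash
python3 - <<'E'
from h import *
show()
rel([.4720,.0060,.065],np.radians(90)-.2867)
snap('wrist','w12.png');snap('scene','s12.png')
im=cv2.imread('pics/s12.png');cv2.imwrite('pics/s12z.png',cv2.resize(im[190:320,200:350],None,fx=4,fy=4,interpolation=cv2.INTER_CUBIC))
E
```

```text
{'time': 22.25, 'joint_pos': [-0.1453, -0.186, 2.0894, -0.0001, 1.2381, 0.1413], 'joint_vel': [-0.0008, -0.0001, 0.0002, 0.0002, 0.0009, 0.0003], 'joint_efforts': [-0.0008, -25.6106, -33.7423, -0.0011, -0.0006, -0.0], 'tool_pos': [0.4722, 0.0059, 0.0653], 'tool_rot': [0.0, 0.8008, 0.5989, 0.0], 'contact_force': [0.533, -0.2365, 0.4434], 'ft_torque': [0.0056, 0.0099, -0.0114], 'gripper_width': 0.4539}
slide(cur axes) [ 0.04 -0.24  0.25] rotvec [0.   0.   0.01]
```

View pics/s12z.png

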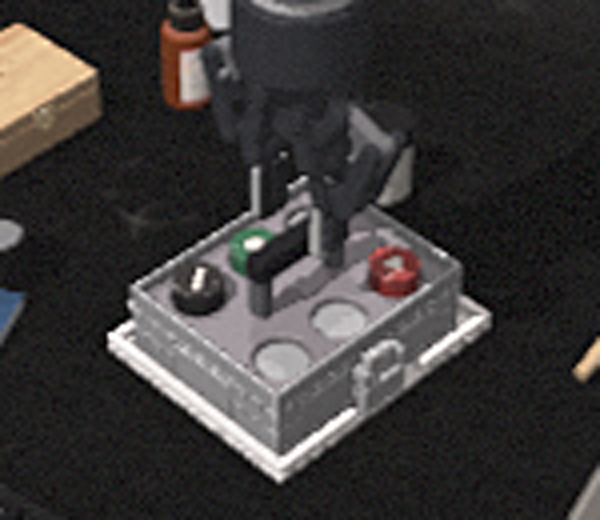

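View pics/w12.png

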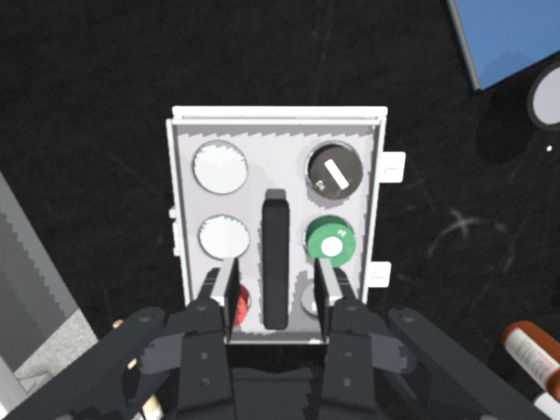

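Call:
jog_arm(increments=[{"slide": [0,0,-4],"rotation": [0,0,0]},{"slide": [0,0,-8],"rotation": [0,0,0]},{"slide": [0,0,-12],"rotation": [0,0,0]},{"slide": [0,0,-16],"rotation": [0,0,0]},{"slide": [0,0,-16],"rotation": [0,0,0]},{"slide": [0,0,-16],"rotation": [0,0,0]},{"slide": [-12,0,-12],"rotation": [0,0,0]},{"slide": [-12,0,-6],"rotation": [0,0,0]},{"slide": [-12,0,0],"rotation": [0,0,0]},{"slide": [-8,0,0],"rotation": [0,0,0]},{"slide": [0,0,0],"rotation": [0,0,0]},{"slide": [0,0,0],"rotation": [0,0,0]},{"slide": [0,0,0],"rotation": [0,0,0]}], fingers=0.45)

```text
time: 23.43
tool_pos: [0.4597, -0.0359, 0.1553]
tool_rot: [-0.0, 0.801, 0.599, 0.0]
contact_force: [-0.2, -0.4, -0.1]
gripper_width: 0.45
```

```bash
python3 - <<'E'
from h import *
show()
f=snap('wrist','w13.png');np.savez('w13.npz',**{k:f[k] for k in('frame','R','t','camera_matrix')});snap('scene','s13.png')
im=cv2.imread('pics/w13.png');cv2.imwrite('pics/w13z.png',cv2.resize(im[30:260,150:400],None,fx=2.5,fy=2.5,interpolation=cv2.INTER_CUBIC))
im=cv2.imread('pics/s13.png');cv2.imwrite('pics/s13z.png',cv2.resize(im[220:320,220:330],None,fx=6,fy=6,interpolation=cv2.INTER_CUBIC))
E
```

```text
{'time': 23.4333, 'joint_pos': [-0.2398, -0.3189, 2.0391, 0.0003, 1.4216, 0.0466], 'joint_vel': [0.0089, 0.0048, 0.0005, 0.0, -0.0018, -0.0013], 'joint_efforts': [-0.2574, -22.9014, -36.616, -0.0101, 0.0015, 0.0009], 'tool_pos': [0.4597, -0.0359, 0.1553], 'tool_rot': [-0.0002, 0.8008, 0.5989, 0.0001], 'contact_force': [-0.2135, -0.3556, -0.1141], 'ft_torque': [0.0191, -0.0195, -0.0274], 'gripper_width': 0.4501}
```

View pics/w13z.png

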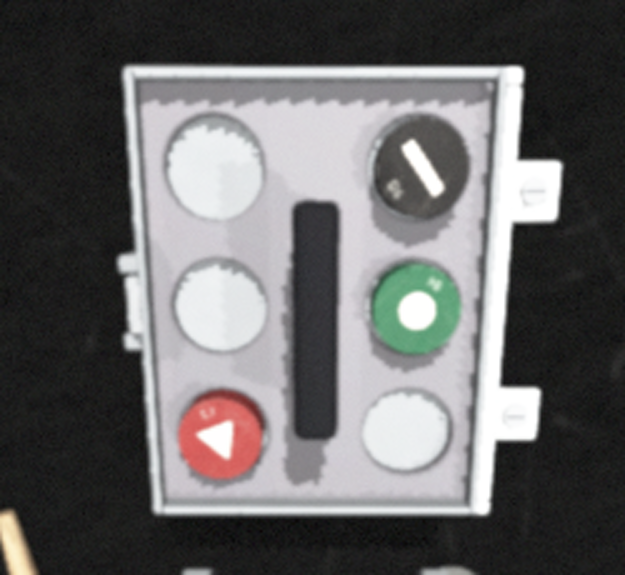

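View pics/s13z.png

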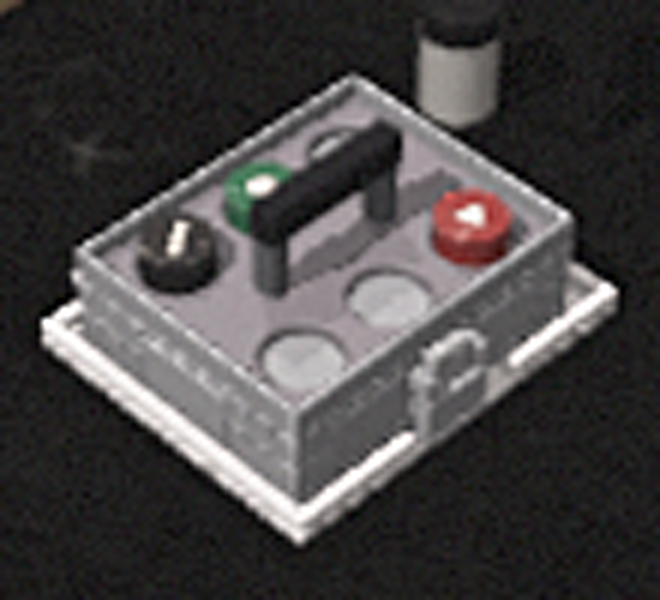

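```bash
python3 - <<'E'
from h import *
f=snap('scene','s14.png')
def P(x,y,z):
    c,s=np.cos(-.2867),np.sin(-.2867);return proj(f,[.4720+c*x-s*y,.006+s*x+c*y,z])
for z in(.034,.038,.043): print(z,[np.round((P(x,y,z)-[275,263]),1).tolist() for x in(-60,-66) for y in(-10,10)])
r=lambda i:cv2.resize(i[263:305,275:317],(380,380),interpolation=cv2.INTER_CUBIC)
cv2.imwrite('pics/z14.png',np.hstack([r(cv2.imread('pics/scene0.png')),r(f['frame'])]))
E
```

```text
0.034 [[-1002.9, -505.6], [-496.8, -487.7], [-966.4, -502.3], [-511.5, -486.8]]
0.038 [[-1002.8, -505.5], [-496.8, -487.7], [-966.3, -502.2], [-511.4, -486.8]]
0.043 [[-1002.7, -505.4], [-496.7, -487.6], [-966.2, -502.1], [-511.4, -486.7]]
```

View pics/z14.png

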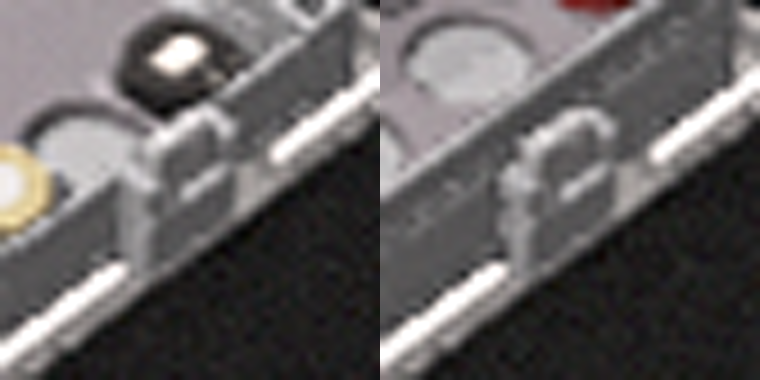

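```bash
python3 - <<'E'
from h import *
from scipy.optimize import least_squares
f=np.load('w13.npz')
cv=lambda c:np.array((150,30))+(np.array(c)+.5)/2.5-.5
M=np.array([(-60,75),(60,75),(60,-75),(-60,-75)])/1e3
U=[cv(c) for c in[(122,67),(501,67),(474,514),(153,514)]]
def res(p):
    c,s=np.cos(p[2]),np.sin(p[2]);return np.ravel([proj(f,[p[0]+c*m[0]-s*m[1],p[1]+s*m[0]+c*m[1],.056])-u for m,u in zip(M,U)])
r=least_squares(res,[.47,.006,-.28]);print(r.x,np.round(r.fun,1))
g=snap('top')
for th,z in(('objective_can',0),('loupe',0),('dropper_bottle',0)):
    for q in place_of(th,'top')[:1]: print(th,np.round(onz(g,q['uv'],z),3))
print(manip.job_done())
E
```

```text
[ 0.47009756  0.00653612 -0.28443952] [-1.2  0.4  1.4  0.1  0.2 -0.3 -0.4 -0.1]
objective_can [ 0.498 -0.144  0.   ]
loupe [0.669 0.042 0.   ]
dropper_bottle [ 0.646 -0.158  0.   ]
the job is handed in; nothing more can be done
None
```

The specimen tray is seated on the base tray, slid fully home, latched and released. I handed the job in at about 24 s on the robot's clock, against the 72 s limit.

- **Fit:** I took the base tray's pose from its socket mouths in the wrist camera. The lugs went straight into the sockets with almost no contact force, and the tray settled fully down.
- **Slide:** It moved about 10 mm with roughly 2 N of drag and stopped at home at about 4.5 N. The strongest push or pull of the whole job was about 6 N.
- **Latch:** I pulled the tray back gently. It moved about 1.6 mm of slack, then was held at 5 N. I pushed it home again, let off the force and opened the fingers. In the last scene picture the latch looks as it did before the tray went on, with the tongue up.
- **Specimens and bystanders:** All three specimens are in their pockets. The lens can, loupe and dropper bottle are where they stood, within about 4 mm, which is detection noise.

**One reading disagreed:** the last wrist-camera fit put the tray about 2 mm short of where the arm last felt the home stop (x 0.470 against 0.472 m). That fit was rough, with over 1 pixel of error at some corners. It could be measuring error, or the tray may have moved back within the latch slack.

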